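# Change over the incubators: click one lid shut, hold the other open

### The arm

A 6-joint arm with a two-finger parallel gripper is mounted at the origin on the work surface. World frame = base frame: x ahead of the robot, y to its left, z up, the work surface at z = 0. Lengths are in m, angles in degrees, forces in N, time in s.
With the tool pointing down it reaches from about 0.4 to 0.825 m from the base axis. Payload 7 kg.
Tool frame: the origin (TCP) lies between the finger pads; the fingertips stand r.nose_length ahead of it and the grasp point (between the pads) lies 2 mm behind it (r.nose_length is the distance from the TCP to the fingertips, in m); y points along the fingers, x is the direction in which the jaws open and shut, and the axes are right-handed (so a half turn about y gives the same grasp; the last joint's range is limited). The gripper opens to 88 mm and grips with 3 to 60 N. Pads are 19 mm wide; open, the fingers measure 130 mm over their backs; the gripper's body (78 mm by 193 mm) begins 47 mm behind the grasp point.
Start: joints at [88.012, 20.546, 0.682, 0, -70.136, -16.507], TCP at [0.214, 0.64, 0.244] pointing down, gripper open.
Joint ranges: [-176.03, 176.03], [-82.01, 121.73], [-58.28, 71.71], [-173.87, 95.51], [-174.79, -0.11], [-173.66, 173.66]. Speed limits (degrees/s): [136.94, 136.94, 172.46, 180, 180, 180].

### API

Orientations are given as [roll, pitch, yaw] about the fixed x, y, z axes, in that order (R = Rz(yaw) Ry(pitch) Rx(roll)).
In Python, from plant import readout, vision, r, spotter gives the robot as it stands.
- The arm moves only by the tool servo_tool, never from a script. Its argument "steps" is a list that holds one entry, the list of rows, each a list of 6 numbers: the shift along the tool's x, y, z in m, then the turn, a rotation vector about the tool's x, y, z in rad. A call has 1 to 20 rows; each row shifts and turns the commanded pose from where the row before left it, along the tool's axes as they then stand; what a row does not reach is not made up. A row lasts 1/10 s, in which the tool goes at most 50 mm and 8.59 degrees, less where a joint would pass 70% of its speed; a pose out of reach is approached as far as the arm can. A call with a gripper value outside its range is refused whole. "jaw" is the closure in counts, from 0 (fully open) to 255 (shut), set as the call begins (left out, the last holds). The fingers move at their own pace and stop on an object; "grip_force" is the grip in N (left out, the last holds). Time passes only in rows, so rows that do not move let the fingers close. It gives the time, the measured TCP pose, the force and the opening at its end, in the units of the state.
- readout.get_state(): the state, without advancing time (a new reading comes with each control period).
- vision.capture(name): name is "scene" or "top" or "wrist"; returns a dict with "img" (400x640x3 uint8, red, green, blue), "fx", "fy", "cx", "cy" (pixels), "rvec" (rotation vector, rad) and "tvec" (3), from world to camera coordinates, as OpenCV has them; the wrist camera has in their place "tool_from_camera" (4x4, takes a point from camera to tool coordinates, whose origin is the TCP and whose axes are the tool frame's). Camera axes: x right, y down, z forward; pixel columns grow to the right and rows downward; lengths in m; the calibration is good to about 2 mm. The wrist camera is an equidistant fisheye: a pixel r from the principal point sees the ray r / f radians off the axis. A picture is of the moment at which its call begins: read the wrist's pose just before it. There is no depth.
- r.close_job(): hands the job in, once; it reports no verdict.
Trained networks look in the newest picture that a camera, given by its name, has taken for a name from the list of things; names that differ only in an ending like _2 or _b are one class to them, and where a whole thing is asked for, a point or a joint stands for the part that bears it (a point fixed in the world has none). Each returns a list of dicts, best first, with "conf" (0 to 1); they miss things now and then, are a little off and sometimes report something else, mostly with a low value. They report only what shows in the picture. A call takes as long as a camera call.
- spotter.search_frame(camera, thing): "uv" ([column, row] in pixels, amid what is visible of it).
- spotter.silhouettes(camera, thing): "region" (400x640 bool, what is visible of it) and "uv" ([column, row] in pixels, amid what is visible of it).
The state is a dict: "time_s": time; "joints": joint angles; "qd": joint speeds; "joint_torque": joint torques, N m; "tcp_pos": TCP position; "eef_rot": TCP orientation; "contact_force": force on the tool from outside, world axes, zero at the start; "moment": the same for the moment, N m; "gripper_width": finger opening in m.
Only numpy, scipy, OpenCV 4.12 (cv2) and the standard library are available. Lean on these libraries where they do the work, as an engineer would, in place of code of your own. Each camera call takes 0.05 s, during which the arm holds its last target.

### The job

Only one of the two tube incubators may stand open at a time: first press the lid that stands open (the incubator with the display) fully shut until it clicks past its catch. Only then raise the lid of the other incubator by its bar handle and hold it open at 60 degrees (give or take 5) so that a colleague can load tubes; that lid falls shut by itself, so finish while still holding it still with the gripper, and never let it drop. Leave everything else on the bench where it stands.

Things in the scene. Friction and masses are not known exactly. Their poses are not given: they have to be found in the camera images.
- click_box: Tube incubator, fixed, the left or the right one: white box 170 mm deep (x), 160 mm wide (y), 110 mm tall, black display and three keys in front, lid open at the start, under a grey lid. Origin: centre of underside; z up, x from front to hinge side. Hinge line parallel to y at x = +80, z = 113 mm in this frame; the shut lid reaches 165 mm forward from it, its bar handle 213 mm.
- click_lid (a joint): Lid angle of click_box, rad: 0 shut, grows opening up and away from its front, at most 1.4; 0.95 to 1.3 at the start. A stiff hinge (0.36 N m friction) keeps it at any angle. A sprung catch in the front rim: the lid meets it at about 0.085, must be pressed past (about 5 N down on the bar) and snaps to 0 from about 0.035; if not, it stays ajar near 0.085.
- click_lid_bar (a point): Middle of the lid's bar handle: round steel bar 12 mm thick, 110 mm long, axis parallel to the hinge and 213 mm from it (4 mm higher when shut), 48 mm beyond the lid's front edge, joined to it by 12 mm rods at both ends. It lies in the lid's plane: free to pinch from above at every lid angle. Axes turn with the lid: y along the bar, z out of the lid's outer face, -x from hinge to bar.
- drop_box: Tube incubator, fixed, the left or the right one: white box 170 mm deep (x), 180 mm wide (y), 110 mm tall, round black dial and vent slots in front, lid shut at the start, under a grey lid. Origin: centre of underside; z up, x from front to hinge side. Hinge line parallel to y at x = +80, z = 113 mm in this frame; the shut lid reaches 165 mm forward from it, its bar handle 213 mm.
- drop_lid (a joint): Lid angle of drop_box, rad: 0 shut, grows opening up and away from its front, at most 1.4; 60 degrees is 1.047. Free hinge, no catch, no stay: the lid (0.3 to 0.54 kg, 1.5 to 3 N to lift at the bar) falls shut from every angle when let go.
- drop_lid_bar (a point): Middle of the lid's bar handle: round steel bar 12 mm thick, 110 mm long, axis parallel to the hinge and 213 mm from it (4 mm higher when shut), 48 mm beyond the lid's front edge, joined to it by 12 mm rods at both ends. It lies in the lid's plane: free to pinch from above at every lid angle. Axes turn with the lid: y along the bar, z out of the lid's outer face, -x from hinge to bar.
- dropper: Bystander, to be left alone: small amber dropper bottle, 32 mm wide, 75 mm tall, between the two incubators. Origin: centre of its underside, z up.
- reagent: Bystander, to be left alone: white reagent bottle, 60 mm wide, 160 mm tall, at the far side. Origin: centre of its underside, z up.
- small_reagent: Bystander, to be left alone: white bottle with yellow cap, 54 mm wide, 120 mm tall, at the left. Origin: centre of its underside, z up.
- beaker: Bystander, to be left alone: glass beaker, 80 mm wide, 95 mm tall, at the right. Origin: centre of its underside, z up.
- marker: Bystander, to be left alone: marker pen lying on the bench, nearest the robot, between the incubators, 125 mm long, 17 mm thick. Origin: centre of its underside, z up.
- tube_rack: Bystander, to be left alone: white rack of glass tubes, 50 x 200 mm, 92 mm tall, at the far left. Origin: centre of its underside, z up.
- spray: Bystander, to be left alone: spray bottle, 60 mm wide, 195 mm tall, at the far right. Origin: centre of its underside, z up.

How it is judged:
By the outcome, as a careful person would: the job done as asked, in the order asked, and still so for the second after the job is handed in, while the arm keeps its last pose, push and grip.
It also fails if it takes over 56 s, if anything falls off the work surface, if the arm or the gripper's body presses on something with over 40 N, if the wrist force passes 120 N, or if a joint passes its speed limit or range.

## Working session

There is one attempt and no reset: what is moved stays moved. The work goes in short steps, Python scripts to look and compute and a tool call to move; the robot and the scene stay as the last step left them, time stands still between calls to the robot, and variables do not carry over. Pictures are saved under pics/ and viewed, and the job is handed in when it is done.

Besides the shell and the picture viewer there is one more tool, called after "Emit:" as name(argument=value, ...), one argument or row to a line, values as JSON. servo_tool: Moves the arm, as the interface text tells. Its arguments: {"type":"object","properties":{"steps":{"type":"array","items":{"type":"array","items":{"type":"array","items":{"type":"number"}}}},"jaw":{"type":"number"},"grip_force":{"type":"number"}},"required":["steps"]}

```bash
ls; mkdir -p pics; python3 - <<'E'
from plant import readout, vision, r, spotter
import cv2
s=readout.get_state()
for k in s: print(k,s[k])
print(r.nose_length)
for n in ["scene","top"]:
    c=vision.capture(n); cv2.imwrite(f"pics/{n}0.png",c["img"][:,:,::-1])
    print(n,{k:c[k] for k in c if k!="img"})
    for t in ["click_lid_bar","drop_lid_bar","click_box","drop_box","click_lid","drop_lid"]:
        print(t,[(d["uv"],round(d["conf"],2)) for d in spotter.search_frame(n,t)][:3])
E
```

```text
pics
time_s 0.0
joints [ 8.80134790e+01  2.05916317e+01  6.32236011e-01 -2.00082948e-02
 -7.01352176e+01 -1.65063092e+01]
qd [ 0.04490774  0.0868317  -0.02599462 -0.0156328   0.04170035 -0.00021553]
joint_torque [-9.36232118e-05 -5.82706690e+01  2.93049252e+01  6.99691057e+00
  7.10588458e-03 -1.45639988e-04]
tcp_pos [0.21398438 0.6396872  0.24260911]
eef_rot [-8.99911495e+01 -9.60585006e-02 -1.08499652e+02]
contact_force [ 0.28365424  0.03197518 -0.09921157]
moment [-0.04347898 -0.03098561 -0.01447674]
gripper_width 0.08774748332394092
0.017
scene {'fx': 414.2065907615348, 'fy': 414.2065907615348, 'cx': 319.50321214293933, 'cy': 206.498610691874, 'rvec': array([ 1.03065939,  2.45976356, -1.01523455]), 'tvec': array([ 0.43350614, -0.21828758,  1.50115873])}
click_lid_bar [([254.6, 154.2], 0.65)]
drop_lid_bar [([387.9, 252.0], 0.68)]
click_box [([269.1, 177.5], 0.94)]
drop_box [([385.4, 266.6], 0.76), ([230.2, 148.0], 0.72)]
click_lid [([254.6, 157.1], 0.83)]
drop_lid [([388.7, 252.6], 0.8), ([336.6, 219.8], 0.39), ([274.9, 259.8], 0.29)]
top {'fx': 437.400815412756, 'fy': 437.400815412756, 'cx': 323.47472521486236, 'cy': 201.52662022415132, 'rvec': array([ 2.16812317, -2.15412872,  0.08048382]), 'tvec': array([0.00962366, 0.60662316, 1.5226559 ])}
click_lid_bar [([399.4, 189.0], 0.61), ([262.5, 155.9], 0.45)]
drop_lid_bar [([263.0, 202.9], 0.61), ([330.2, 217.8], 0.6)]
click_box [([389.7, 200.8], 0.56)]
drop_box [([263.7, 203.8], 0.67)]
click_lid [([398.8, 188.9], 0.85)]
drop_lid [([263.6, 201.6], 0.68), ([388.2, 199.7], 0.59)]
```

View pics/scene0.png

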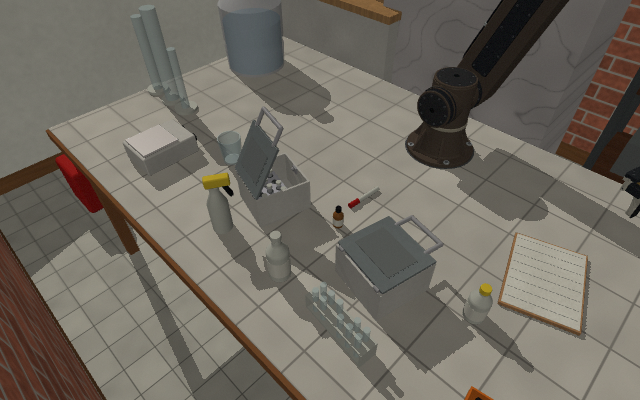

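View pics/top0.png

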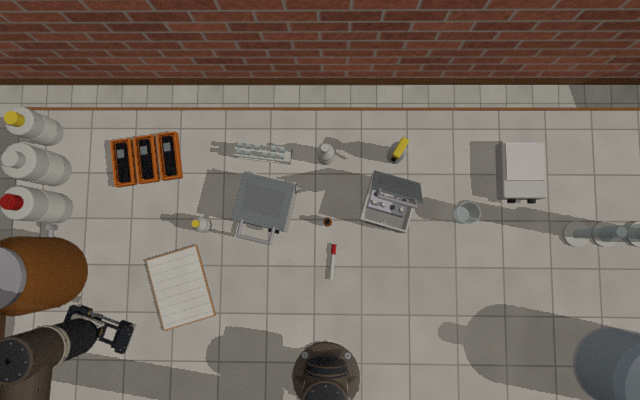

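```bash
python3 - <<'E'
import cv2
a=cv2.imread("pics/top0.png")[130:290,200:470]
cv2.imwrite("pics/top0c.png",cv2.resize(a,None,fx=2.95,fy=2.95,interpolation=cv2.INTER_CUBIC))
a=cv2.imread("pics/scene0.png")[100:330,190:470]
cv2.imwrite("pics/scene0c.png",cv2.resize(a,None,fx=2.5,fy=2.5,interpolation=cv2.INTER_CUBIC))
E
```

```text
(no output)
```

View pics/top0c.png

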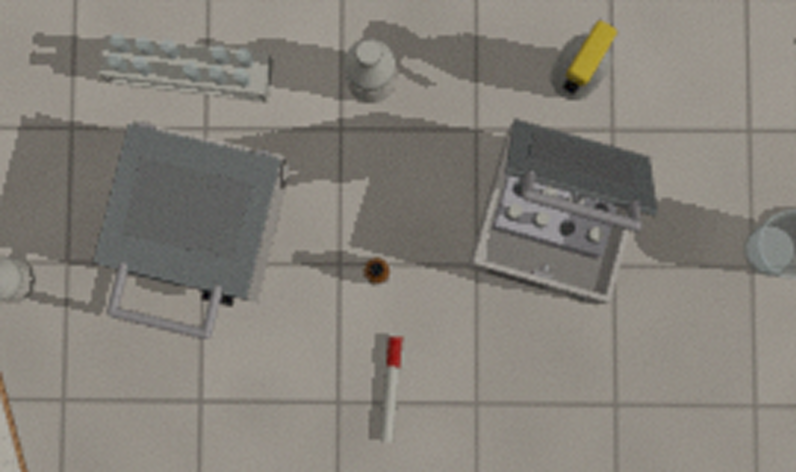

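View pics/scene0c.png

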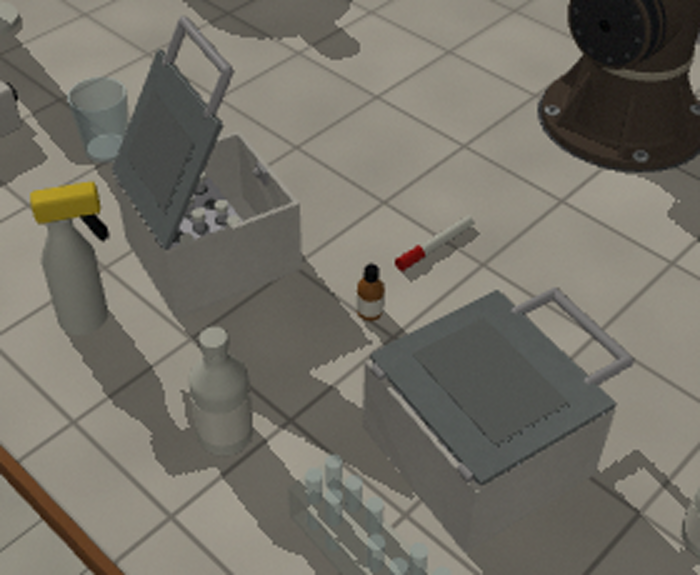

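The drop box (dial) is on the left and shut. The click box is on the right with its lid open. I'll fit a box model to hand-picked corners in both views. In crop pixels, the drop bar ends are at top (111,313) and (210,333), and the click bar ends are at top (529,190) and (640,220).

```bash
cat > fit.py <<'E'
from plant import readout, vision, r, spotter
import numpy as np, cv2
from scipy.optimize import least_squares
cams={n:vision.capture(n) for n in ["top","scene"]}
def pr(n,P):
    c=cams[n];K=np.array([[c["fx"],0,c["cx"]],[0,c["fy"],c["cy"]],[0,0,1.]])
    return cv2.projectPoints(np.array(P,float).reshape(-1,1,3),np.array(c["rvec"]),np.array(c["tvec"]),K,None)[0].reshape(-1,2)
T=lambda u,v:(u/2.95+200,v/2.95+130)
S=lambda u,v:(u/2.5+190,v/2.5+100)
def lid(a,s,y,n): return np.array([80-s*np.cos(a)+n*np.sin(a),y,113+s*np.sin(a)+n*np.cos(a)])
def world(p,q): 
    x,y,w=p[:3];c,s=np.cos(w),np.sin(w)
    q=np.asarray(q)/1000;return np.array([x+c*q[0]-s*q[1],y+s*q[0]+c*q[1],q[2]])
# entries: cam, uv, kind, args
drop=[("top",T(111,313),"l",(213,50,4)),("top",T(210,333),"l",(213,-50,4)),
("scene",S(557,294),"l",(213,-50,4)),("scene",S(630,360),"l",(213,50,4)),
("scene",S(498,292),"l",(165,-90,8)),("scene",S(613,405),"l",(165,90,8)),
("top",T(97,262),"l",(165,90,8))]
click=[("top",T(529,190),"l",(213,50,4)),("top",T(640,220),"l",(213,-50,4)),
("scene",S(187,22),"l",(213,-50,4)),("scene",S(228,70),"l",(213,50,4)),
("top",T(477,262),"b",(-85,80,110)),("top",T(606,299),"b",(-85,-80,110)),
("scene",S(297,203),"b",(-85,80,110)),("scene",S(235,138),"b",(-85,-80,110))]
def res(p,obs):
    o=[]
    for n,uv,k,a in obs:
        q=lid(p[3],*a) if k=="l" else a
        o.append(pr(n,world(p,q))[0]-uv)
    return np.array(o)
if __name__=="__main__":
  for nm,obs,p0 in (("drop",drop,[.7,.2,-.2,0]),("click",click,[.7,-.2,-.2,1.1])):
    fixa=nm=="drop"
    f=lambda p:res(np.r_[p[:3],0 if fixa else p[3]],obs).ravel()
    s=least_squares(f,p0,loss="soft_l1"); p=s.x
    if fixa:p[3]=0
    print(nm,p.round(4),"yaw deg",np.degrees(p[2]).round(2)); print(res(p,obs).round(1).tolist())
    for a in (p[3],0,.035,.085,1.047): print(a, "bar",world(p,lid(a,213,0,4)).round(4))
    for n in cams: 
        print(n,pr(n,world(p,lid(p[3],213,0,4))))
E
python3 fit.py
```

```text
drop [ 0.6018  0.2121 -0.2352  0.    ] yaw deg -13.48
[[1.7, -1.1], [-3.0, -0.6], [0.3, 0.5], [-2.3, -1.1], [0.2, -2.1], [1.6, -1.0], [-1.7, -0.7]]
0.0 bar [0.4725 0.2431 0.117 ]
0 bar [0.4725 0.2431 0.117 ]
0.035 bar [0.4728 0.243  0.1245]
0.085 bar [0.4736 0.2428 0.1351]
1.047 bar [0.5794 0.2175 0.2994]
top [[253.72256166 238.65957781]]
scene [[426.01466933 230.10402669]]
click [ 0.6055 -0.2111 -0.2645  1.0571] yaw deg -15.15
[[0.5, 1.3], [-3.8, 0.3], [-0.8, 0.7], [-0.9, -0.3], [-1.5, -0.9], [1.3, -0.6], [0.6, -0.1], [0.7, -3.3]]
1.057069163674873 bar [ 0.5851 -0.2055  0.3005]
0 bar [ 0.4772 -0.1763  0.117 ]
0.035 bar [ 0.4774 -0.1764  0.1245]
0.085 bar [ 0.4782 -0.1766  0.1351]
1.047 bar [ 0.5833 -0.205   0.2994]
top [[396.4822587  200.27086585]]
scene [[271.96842509 118.35652079]]
```

```bash
sed -i 's/(213,50,4)/(213,54,4)/g;s/(213,-50,4)/(213,-54,4)/g' fit.py; python3 fit.py; python3 - <<'E'
from fit import *
# overlay to check
ps={"drop":([.6018,.2121,-.2352],0,90),"click":([.6055,-.2111,-.2645],1.057,80)}
E
```

```text
drop [ 0.6017  0.2126 -0.2339  0.    ] yaw deg -13.4
[[0.4, -1.3], [-1.9, -0.3], [-0.6, -0.4], [-1.0, -0.1], [0.3, -2.0], [1.9, -0.9], [-1.8, -0.6]]
0.0 bar [0.4723 0.2434 0.117 ]
0 bar [0.4723 0.2434 0.117 ]
0.035 bar [0.4725 0.2434 0.1245]
0.085 bar [0.4734 0.2432 0.1351]
1.047 bar [0.5792 0.218  0.2994]
top [[253.61712282 238.72442128]]
scene [[426.17729088 230.12957091]]
click [ 0.6052 -0.2124 -0.2674  1.0602] yaw deg -15.32
[[-0.3, 0.8], [-1.9, 0.6], [-1.8, -0.3], [-0.7, 0.2], [-1.1, -0.9], [1.6, -0.5], [0.3, -0.3], [0.5, -3.5]]
1.0602421543523974 bar [ 0.5854 -0.207   0.3008]
0 bar [ 0.477  -0.1773  0.117 ]
0.035 bar [ 0.4772 -0.1774  0.1245]
0.085 bar [ 0.478  -0.1776  0.1351]
1.047 bar [ 0.583  -0.2063  0.2994]
top [[397.00329751 200.161927  ]]
scene [[271.51132637 118.0820272 ]]
```

Emit:
servo_tool(
  steps=[
    [[0, -0.013, 0, 0, 0.126, 0], [0, -0.013, 0, 0, 0.126, 0], [0, -0.013, 0, 0, 0.126, 0], [0, -0.013, 0, 0, 0.126, 0], [0, -0.013, 0, 0, 0.126, 0], [0, -0.013, 0, 0, 0.126, 0], [0, -0.013, 0, 0, 0.126, 0], [0, -0.013, 0, 0, 0.126, 0], [0, -0.013, 0, 0, 0.126, 0], [0, -0.013, 0, 0, 0.126, 0], [0, -0.013, 0, 0, 0.126, 0], [0, -0.013, 0, 0, 0.126, 0], [0, 0, 0, 0, 0, 0]],
  ],
  jaw=100,
  grip_force=15,
)

```text
time_s: 2.3
tcp_pos: [0.2144, 0.6406, 0.4016]
eef_rot: [-90.2, -0.0, 164.8]
contact_force: [0.3, -0.0, -0.0]
gripper_width: 0.0531
```

```bash
cat > mv.py <<'E'
from plant import readout
import numpy as np,sys
from scipy.spatial.transform import Rotation as R
def tool(target):
    s=readout.get_state();Rm=R.from_euler("xyz",s["eef_rot"],degrees=True)
    d=np.array(target)-s["tcp_pos"];return Rm.inv().apply(d)
def st():
    s=readout.get_state()
    print(round(s["time_s"],2),s["tcp_pos"].round(4),s["eef_rot"].round(2),"J",s["joints"].round(1),"F",s["contact_force"].round(2),"w",round(s["gripper_width"],4))
if __name__=="__main__":
    st()
    t=tool([float(v) for v in sys.argv[1:4]]); print("total",t.round(4),np.linalg.norm(t))
E
python3 mv.py 0.55 -0.197 0.40
```

```text
2.3 [0.2144 0.6406 0.4016] [-90.19  -0.   164.77] J [  88.    17.7   16.6    0.   -88.7 -103.2] F [ 0.31 -0.04 -0.03] w 0.0531
total [-0.5438 -0.0008  0.72  ] 0.902332182365274
```

Emit:
servo_tool(
  steps=[
    [[-0.027, 0, 0.036, 0, 0, 0], [-0.027, 0, 0.036, 0, 0, 0], [-0.027, 0, 0.036, 0, 0, 0], [-0.027, 0, 0.036, 0, 0, 0], [-0.027, 0, 0.036, 0, 0, 0], [-0.027, 0, 0.036, 0, 0, 0], [-0.027, 0, 0.036, 0, 0, 0], [-0.027, 0, 0.036, 0, 0, 0], [-0.027, 0, 0.036, 0, 0, 0], [-0.027, 0, 0.036, 0, 0, 0], [-0.027, 0, 0.036, 0, 0, 0], [-0.027, 0, 0.036, 0, 0, 0], [-0.027, 0, 0.036, 0, 0, 0], [-0.027, 0, 0.036, 0, 0, 0], [-0.027, 0, 0.036, 0, 0, 0], [-0.027, 0, 0.036, 0, 0, 0], [-0.027, 0, 0.036, 0, 0, 0], [-0.027, 0, 0.036, 0, 0, 0], [-0.027, 0, 0.036, 0, 0, 0], [0, 0, 0, 0, 0, 0]],
  ],
)

```text
time_s: 4.3
tcp_pos: [0.5316, -0.1581, 0.3972]
eef_rot: [-89.9, -0.2, 164.8]
contact_force: [0.1, 0.1, 0.3]
gripper_width: 0.0533
```

```bash
python3 mv.py 0.5854 -0.207 0.36; python3 - <<'E'
from plant import vision,readout,spotter
import cv2,numpy as np
s=readout.get_state()
c=vision.capture("wrist"); cv2.imwrite("pics/wrist1.png",c["img"][:,:,::-1])
print({k:c[k] for k in c if k!="img"})
print([(d["uv"],d["conf"]) for d in spotter.search_frame("wrist","click_lid_bar")])
E
```

```text
4.3 [ 0.5316 -0.1581  0.3972] [-89.92  -0.18 164.84] J [  3.7   5.7   0.8   0.  -85.3 -18.8] F [0.09 0.14 0.29] w 0.0533
total [-0.0649  0.0371  0.0331] 0.08174020387581563
{'fx': 309.70691628693146, 'fy': 309.70691628693146, 'cx': 321.9874461918631, 'cy': 198.80862016198867, 'tool_from_camera': array([[ 9.99999987e-01,  1.51728993e-04, -5.31407125e-05,
         3.89123888e-04],
       [ 8.91384929e-05, -2.48210712e-01,  9.68706062e-01,
        -1.39090470e-01],
       [ 1.33790702e-04, -9.68706054e-01, -2.48210722e-01,
         6.72602755e-02],
       [ 0.00000000e+00,  0.00000000e+00,  0.00000000e+00,
         1.00000000e+00]])}
[([228.5, 153.3], 0.68)]
```

View pics/wrist1.png

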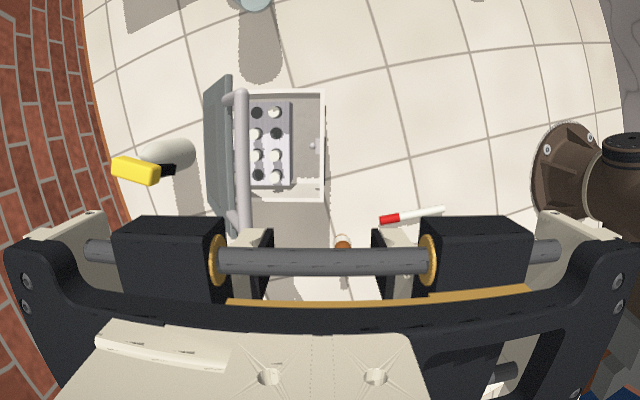

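```bash
cat > wr.py <<'E'
from fit import *
from scipy.spatial.transform import Rotation as R
def wproj(P,s,c):
    """world->wrist pixel"""
    Rm=R.from_euler("xyz",s["eef_rot"],degrees=True).as_matrix()
    q=Rm.T@(np.array(P)-s["tcp_pos"]); M=np.linalg.inv(c["tool_from_camera"]); q=M[:3,:3]@q+M[:3,3]
    th=np.arctan2(np.hypot(q[0],q[1]),q[2]); h=np.hypot(q[0],q[1])
    return np.array([c["cx"]+c["fx"]*th*q[0]/h,c["cy"]+c["fy"]*th*q[1]/h])
E
python3 - <<'E'
from wr import *
s=readout.get_state(); c=vision.capture("wrist")
p=[.6052,-.2124,-.2674,1.0602]
for a in [(213,52,4),(213,0,4),(213,-52,4),(165,80,4),(165,-80,4)]: print(a,wproj(world(p,lid(p[3],*a)),s,c).round(1))
for y in(80,-80): print("rim",y,wproj(world(p,(-85,y,110)),s,c).round(1))
# refit with wrist obs
obs=[((242,93),"l",(213,54,4)),((243,234),"l",(213,-54,4)),((325,91),"b",(-85,-80,110)),((325,202),"b",(-85,80,110))]
# figure y sign: bigger row= +y?
def f(p):
    o=[]
    for uv,k,a in obs:
        a2=(a[0],-a[1],a[2])if k=="l" else a
        q=lid(p[3],*a2) if k=="l" else a
        o.append(wproj(world(p,q),s,c)-uv)
    return np.r_[np.ravel(o),res(p,click).ravel()*.7]
so=least_squares(f,p,loss="soft_l1");p=so.x;print(p.round(4),np.degrees(p[2:]).round(1),f(p).round(1))
for a in (p[3],0): print(world(p,lid(a,213,0,4)).round(4))
E
```

```text
(213, 52, 4) [240.7 223.4]
(213, 0, 4) [237.1 160.9]
(213, -52, 4) [235.7  95.1]
(165, 80, 4) [230.5 236. ]
(165, -80, 4) [223.8  70.4]
rim 80 [319.7 199.2]
rim -80 [320.2  85.3]
[ 0.6007 -0.2088 -0.2894  1.0709] [-16.6  61.4] [-1.1  2.7  0.2 -4.7  0.4 -2.6 -2.8  0.  -0.9  0.9 -2.2  1.2  0.1 -0.4
  0.4  0.1 -1.8 -0.2 -0.1  0.9  1.5  0.1  2.2 -2.4]
[ 0.5828 -0.2035  0.3019]
[ 0.4732 -0.1708  0.117 ]
```

```bash
python3 mv.py 0.583 -0.2035 0.355
```

```text
4.55 [ 0.5306 -0.1533  0.3996] [-9.0010e+01  1.0000e-02  1.6501e+02] J [  4.2   5.3   0.7  -0.  -85.4 -19.2] F [-0.36 -0.43 -0.  ] w 0.0534
total [-0.0636  0.0446  0.0349] 0.08518537017558737
```

Emit:
servo_tool(
  steps=[
    [[-0.016, 0.011, 0.009, 0, 0, 0], [-0.016, 0.011, 0.009, 0, 0, 0], [-0.016, 0.011, 0.009, 0, 0, 0], [-0.016, 0.011, 0.008, 0, 0, 0], [0, 0, 0, 0, 0, 0], [0, 0, 0, 0, 0, 0]],
  ],
)

```text
time_s: 5.15
tcp_pos: [0.5834, -0.2035, 0.3556]
eef_rot: [-90.0, -0.0, 165.0]
contact_force: [0.2, -0.3, 0.2]
gripper_width: 0.0535
```

```bash
python3 mv.py 0.583 -0.2035 0.30; python3 - <<'E'
from wr import *
s=readout.get_state()
c=vision.capture("wrist"); cv2.imwrite("pics/wrist2.png",c["img"][:,:,::-1])
print(wproj([.583,-.2035,.302],s,c))
E
```

```text
5.15 [ 0.5834 -0.2035  0.3556] [-8.9990e+01 -2.0000e-02  1.6497e+02] J [ -1.1  12.4   3.7   0.  -81.4 -13.9] F [ 0.24 -0.35  0.23] w 0.0535
total [0.0004 0.0556 0.0001] 0.05557056629437043
[322.15601533 224.59332912]
```

View pics/wrist2.png

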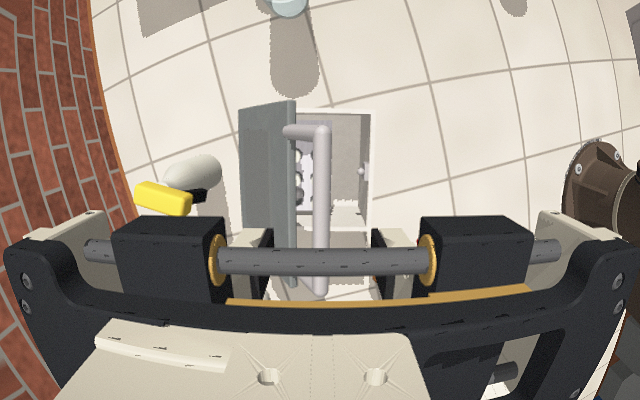

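The bar runs vertically at column ~322, centred between the fingers, so I'll descend and grip.

Emit:
servo_tool(
  steps=[
    [[0, 0.014, 0, 0, 0, 0], [0, 0.014, 0, 0, 0, 0], [0, 0.014, 0, 0, 0, 0], [0, 0.014, 0, 0, 0, 0], [0, 0, 0, 0, 0, 0], [0, 0, 0, 0, 0, 0]],
  ],
)

```text
time_s: 5.9
tcp_pos: [0.5835, -0.2047, 0.2991]
eef_rot: [-90.0, -0.1, 164.9]
contact_force: [0.4, 0.7, 0.8]
gripper_width: 0.0535
```

Emit:
servo_tool(
  steps=[
    [[0, 0, 0, 0, 0, 0], [0, 0, 0, 0, 0, 0], [0, 0, 0, 0, 0, 0], [0, 0, 0, 0, 0, 0], [0, 0, 0, 0, 0, 0], [0, 0, 0, 0, 0, 0], [0, 0, 0, 0, 0, 0], [0, 0, 0, 0, 0, 0]],
  ],
  jaw=255,
  grip_force=12,
)

```text
time_s: 6.7
tcp_pos: [0.5836, -0.2046, 0.2996]
eef_rot: [-90.0, 0.0, 164.9]
contact_force: [-0.1, -0.2, -0.9]
gripper_width: 0.0117
```

```bash
python3 mv.py 0.583 -0.2035 0.30
```

```text
6.7 [ 0.5836 -0.2046  0.2996] [-9.0000e+01  2.0000e-02  1.6487e+02] J [ -1.2  13.5  -1.8   0.  -74.6 -13.9] F [-0.06 -0.24 -0.87] w 0.0117
total [ 0.0009 -0.0004 -0.0009] 0.0012981405796699242
```

```bash
cat > arc.py <<'E'
import numpy as np,sys
a0,a1,n=float(sys.argv[1]),float(sys.argv[2]),int(sys.argv[3])
a=np.linspace(a0,a1,n+1)
x=213*np.cos(a)-4*np.sin(a); h=213*np.sin(a)+4*np.cos(a)
r=np.round(np.diff(np.round(np.c_[x,-h]*2)/2,axis=0)/1000,4)
print([[*q.tolist(),0,0,0,0] for q in r])
E
python3 arc.py 1.06 0.11 19
```

```text
[[0.0095, 0.0055, 0, 0, 0, 0], [0.009, 0.0055, 0, 0, 0, 0], [0.0085, 0.0065, 0, 0, 0, 0], [0.0085, 0.0065, 0, 0, 0, 0], [0.008, 0.007, 0, 0, 0, 0], [0.0075, 0.0075, 0, 0, 0, 0], [0.0075, 0.0075, 0, 0, 0, 0], [0.007, 0.008, 0, 0, 0, 0], [0.0065, 0.0085, 0, 0, 0, 0], [0.006, 0.009, 0, 0, 0, 0], [0.0055, 0.009, 0, 0, 0, 0], [0.005, 0.0095, 0, 0, 0, 0], [0.005, 0.0095, 0, 0, 0, 0], [0.004, 0.0095, 0, 0, 0, 0], [0.0035, 0.01, 0, 0, 0, 0], [0.0035, 0.0105, 0, 0, 0, 0], [0.0025, 0.01, 0, 0, 0, 0], [0.002, 0.0105, 0, 0, 0, 0], [0.002, 0.0105, 0, 0, 0, 0]]
```

Emit:
servo_tool(
  steps=[
    [[0.0095, 0.0055, 0, 0, 0, 0], [0.009, 0.0055, 0, 0, 0, 0], [0.0085, 0.0065, 0, 0, 0, 0], [0.0085, 0.0065, 0, 0, 0, 0], [0.008, 0.007, 0, 0, 0, 0], [0.0075, 0.0075, 0, 0, 0, 0]],
  ],
)

```text
time_s: 7.3
tcp_pos: [0.5335, -0.1908, 0.2605]
eef_rot: [-90.0, 0.0, 164.9]
contact_force: [1.2, 3.2, 2.7]
gripper_width: 0.0114
```

```bash
python3 mv.py 0.583 -0.2035 0.30
```

```text
7.3 [ 0.5335 -0.1908  0.2605] [-9.0030e+01  1.0000e-02  1.6488e+02] J [  0.1   9.7 -11.8  -0.  -68.5 -15.2] F [1.21 3.23 2.68] w 0.0114
total [-0.0511 -0.0394 -0.0006] 0.06453496451984539
```

Forces are low, so I'll continue along the arc.

Emit:
servo_tool(
  steps=[
    [[0.0075, 0.0075, 0, 0, 0, 0], [0.007, 0.008, 0, 0, 0, 0], [0.0065, 0.0085, 0, 0, 0, 0], [0.006, 0.009, 0, 0, 0, 0], [0.0055, 0.009, 0, 0, 0, 0], [0.005, 0.0095, 0, 0, 0, 0], [0.005, 0.0095, 0, 0, 0, 0], [0.004, 0.0095, 0, 0, 0, 0], [0.0035, 0.01, 0, 0, 0, 0], [0.0035, 0.0105, 0, 0, 0, 0], [0.0025, 0.01, 0, 0, 0, 0], [0.002, 0.0105, 0, 0, 0, 0], [0.002, 0.0105, 0, 0, 0, 0], [0, 0, 0, 0, 0, 0], [0, 0, 0, 0, 0, 0]],
  ],
)

```text
time_s: 8.8
tcp_pos: [0.4759, -0.1755, 0.1379]
eef_rot: [-90.0, -0.1, 164.9]
contact_force: [2.1, 4.4, -2.5]
gripper_width: 0.0115
```

```bash
python3 mv.py 0.475 -0.174 0.115
```

```text
8.8 [ 0.4759 -0.1755  0.1379] [-8.9990e+01 -7.0000e-02  1.6487e+02] J [  2.   10.5 -28.5  -0.  -51.1 -17.1] F [ 2.13  4.41 -2.49] w 0.0115
total [ 0.0012  0.0229 -0.0012] 0.022992656096384508
```

Emit:
servo_tool(
  steps=[
    [[0.001, 0.005, 0, 0, 0, 0], [0.0, 0.005, 0, 0, 0, 0], [0, 0.004, 0, 0, 0, 0], [0, 0.004, 0, 0, 0, 0], [0, 0, 0, 0, 0, 0], [0, 0, 0, 0, 0, 0]],
  ],
  grip_force=30,
)

```text
time_s: 9.4
tcp_pos: [0.4744, -0.1751, 0.12]
eef_rot: [-90.0, -0.1, 164.8]
contact_force: [1.0, 5.3, -1.6]
gripper_width: 0.0109
```

Emit:
servo_tool(
  steps=[
    [[0, 0.003, 0, 0, 0, 0], [0, 0.003, 0, 0, 0, 0], [0, 0, 0, 0, 0, 0], [0, 0, 0, 0, 0, 0]],
  ],
)

```text
time_s: 9.8
tcp_pos: [0.4741, -0.175, 0.1136]
eef_rot: [-90.0, -0.1, 164.8]
contact_force: [1.4, 5.7, -3.4]
gripper_width: 0.0108
```

Emit:
servo_tool(
  steps=[
    [[0, 0.003, 0, 0, 0, 0], [0, 0, 0, 0, 0, 0], [0, 0, 0, 0, 0, 0]],
  ],
)

```text
time_s: 10.1
tcp_pos: [0.4741, -0.1752, 0.1122]
eef_rot: [-90.0, -0.1, 164.9]
contact_force: [-4.9, 9.2, 12.4]
gripper_width: 0.0112
```

```bash
python3 - <<'E'
from wr import *
from mv import st
st()
for n in("scene","wrist"):
    c=vision.capture(n)
    im=c["img"][:,:,::-1]
    if n=="scene": im=cv2.resize(im[130:280,190:390],None,fx=4,fy=4,interpolation=cv2.INTER_CUBIC)
    cv2.imwrite(f"pics/{n}3.png",im)
E
```

```text
10.2 [ 0.4741 -0.1752  0.1122] [-8.9970e+01 -1.1000e-01  1.6488e+02] J [  2.   12.2 -30.4  -0.  -47.6 -17.1] F [-4.54  7.74 12.1 ] w 0.0106
```

View pics/scene3.png

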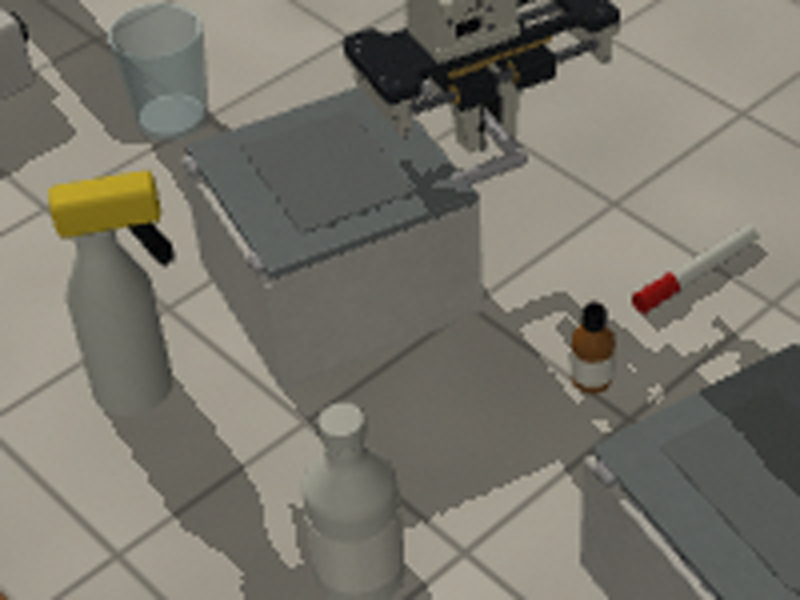

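View pics/wrist3.png

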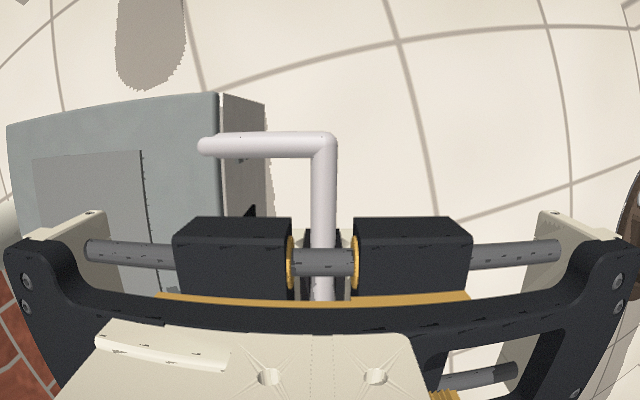

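Emit:
servo_tool(
  steps=[
    [[0, -0.001, 0, 0, 0, 0], [0, 0, 0, 0, 0, 0], [0, 0, 0, 0, 0, 0], [0, 0, 0, 0, 0, 0], [0, 0, 0, 0, 0, 0]],
  ],
  jaw=168,
)

```text
time_s: 10.8
tcp_pos: [0.4752, -0.1755, 0.1128]
eef_rot: [-90.0, -0.0, 164.9]
contact_force: [-0.0, 0.3, -0.6]
gripper_width: 0.0298
```

Emit:
servo_tool(
  steps=[
    [[0, -0.01, 0, 0, 0, 0], [0, -0.02, 0, 0, 0, 0], [0, -0.03, 0, 0, 0, 0], [0, -0.03, 0, 0, 0, 0], [0, -0.03, 0, 0, 0, 0], [0, 0, 0, 0, 0, 0], [0, 0, 0, 0, 0, 0]],
  ],
)

```text
time_s: 11.5
tcp_pos: [0.4757, -0.1753, 0.2343]
eef_rot: [-90.0, 0.1, 164.9]
contact_force: [-0.0, 0.7, -1.1]
gripper_width: 0.0301
```

```bash
python3 mv.py 0.4723 0.2434 0.2314; python3 - <<'E'
from wr import *
s=readout.get_state()
c=vision.capture("wrist"); cv2.imwrite("pics/wrist4.png",c["img"][:,:,::-1])
im=vision.capture("scene")["img"][:,:,::-1]
cv2.imwrite("pics/scene4.png",cv2.resize(im[130:280,190:390],None,fx=4,fy=4,interpolation=cv2.INTER_CUBIC))
p=[.6007,-.2088,-.2750,0]
for a in(0,.085):
  print(a,[wproj(world(p,lid(a,213,y,4)),s,c).round(1) for y in(-54,0,54)],[pr("scene",world(p,lid(a,213,y,4))).round(1) for y in(-54,54)])
E
```

```text
11.5 [ 0.4757 -0.1753  0.2343] [-9.0050e+01  1.3000e-01  1.6487e+02] J [  2.    4.9 -21.   -0.  -63.9 -17.1] F [-0.03  0.73 -1.14] w 0.0301
total [ 0.1125  0.0029 -0.4033] 0.4186919787138601
0 [array([325.5, 139.5]), array([324.6, 203.2]), array([323.8, 260.6])] [array([[303.9, 149.6]]), array([[320.9, 168.8]])]
0.085 [array([324.3, 140.9]), array([323.5, 209.2]), array([322.7, 269.7])] [array([[303.4, 145. ]]), array([[320.5, 164.2]])]
```

View pics/scene4.png

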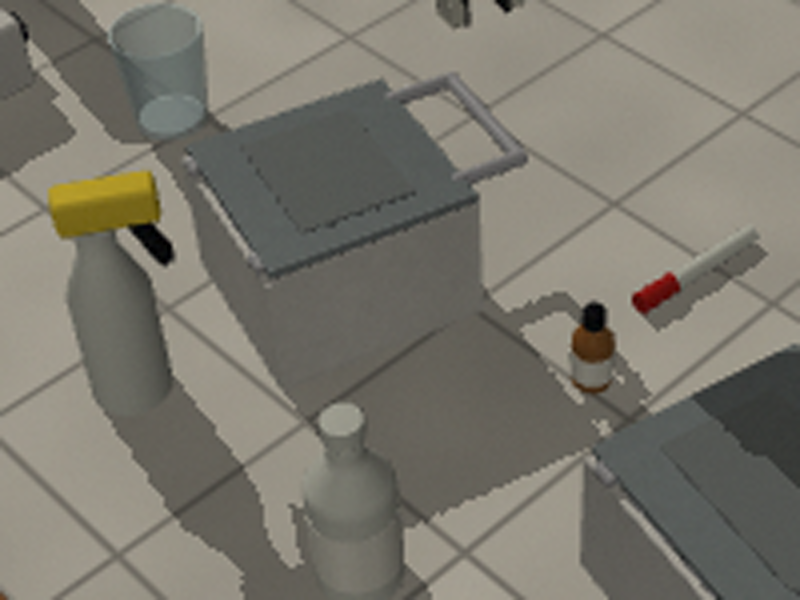

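View pics/wrist4.png

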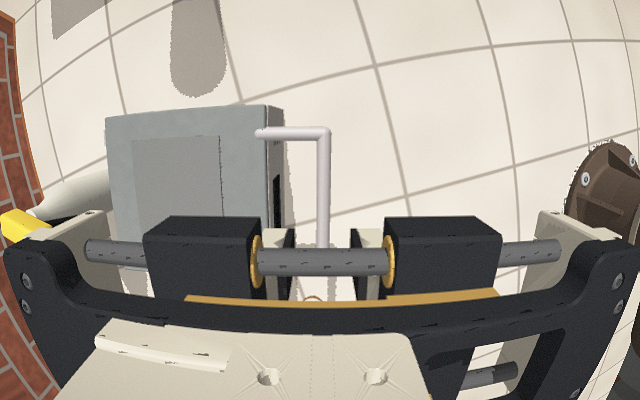

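Closed, the click bar ends project at scene (302.5,149) and (320.5,169). That matches a lid angle of 0 rather than 0.085, so it is latched. Next is the drop lid.

Emit:
servo_tool(
  steps=[
    [[0.0102, 0, -0.0367, 0, -0.003, 0], [0.0102, 0, -0.0367, 0, -0.003, 0], [0.0102, 0, -0.0367, 0, -0.003, 0], [0.0102, 0, -0.0367, 0, -0.003, 0], [0.0102, 0, -0.0367, 0, -0.003, 0], [0.0102, 0, -0.0367, 0, -0.003, 0], [0.0102, 0, -0.0367, 0, -0.003, 0], [0.0102, 0, -0.0367, 0, -0.003, 0], [0.0102, 0, -0.0367, 0, -0.003, 0], [0.0102, 0, -0.0367, 0, -0.003, 0], [0.0102, 0, -0.0367, 0, 0, 0], [0, 0, 0, 0, 0, 0], [0, 0, 0, 0, 0, 0], [0, 0, 0, 0, 0, 0]],
  ],
  jaw=110,
)

```text
time_s: 13.1
tcp_pos: [0.4659, 0.2428, 0.2325]
eef_rot: [-89.9, -0.0, 166.6]
contact_force: [0.2, -0.2, 0.2]
gripper_width: 0.0502
```

```bash
python3 mv.py 0.4723 0.2434 0.115; python3 - <<'E'
from wr import *
s=readout.get_state()
c=vision.capture("wrist"); cv2.imwrite("pics/wrist5.png",c["img"][:,:,::-1])
p=[.6017,.2126,-.2339,0]
print([wproj(world(p,lid(0,213,y,4)),s,c).round(1) for y in(-54,0,54)])
print([wproj(world(p,lid(0,165,y,8)),s,c).round(1) for y in(-90,90)])
E
```

```text
13.1 [0.4659 0.2428 0.2325] [-8.9930e+01 -4.0000e-02  1.6659e+02] J [ 48.9   6.9 -19.   -0.  -64.2 -62.4] F [ 0.24 -0.2   0.17] w 0.0502
total [-0.0062  0.1175 -0.0022] 0.11763579545729874
[array([314.3, 140. ]), array([314.7, 203.6]), array([315.2, 260.9])]
[array([255. ,  97.6]), array([265.3, 295.5])]
```

View pics/wrist5.png

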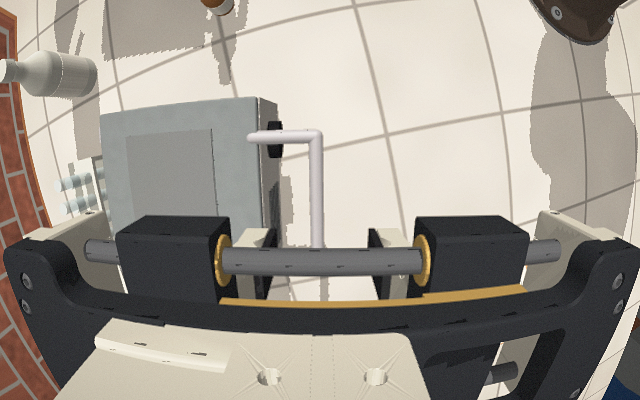

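Emit:
servo_tool(
  steps=[
    [[-0.005, 0.02, -0.002, 0, 0, 0], [0, 0.02, 0, 0, 0, 0], [0, 0.02, 0, 0, 0, 0], [0, 0.01, 0, 0, 0, 0], [0, 0, 0, 0, 0, 0], [0, 0, 0, 0, 0, 0]],
  ],
  jaw=160,
)

```text
time_s: 13.85
tcp_pos: [0.4719, 0.2443, 0.1638]
eef_rot: [-90.0, 0.0, 166.6]
contact_force: [0.1, 0.4, 0.1]
gripper_width: 0.0327
```

Emit:
servo_tool(
  steps=[
    [[0, 0.015, 0, 0, 0, 0], [0, 0.012, 0, 0, 0, 0], [0, 0.01, 0, 0, 0, 0], [0, 0.01, 0, 0, 0, 0], [0, 0, 0, 0, 0, 0], [0, 0, 0, 0, 0, 0]],
  ],
)

```text
time_s: 14.45
tcp_pos: [0.4716, 0.2444, 0.116]
eef_rot: [-90.0, -0.0, 166.6]
contact_force: [0.1, 0.4, 0.5]
gripper_width: 0.0329
```

Emit:
servo_tool(
  steps=[
    [[0, 0, 0, 0, 0, 0], [0, 0, 0, 0, 0, 0], [0, 0, 0, 0, 0, 0], [0, 0, 0, 0, 0, 0], [0, 0, 0, 0, 0, 0], [0, 0, 0, 0, 0, 0], [0, 0, 0, 0, 0, 0]],
  ],
  jaw=255,
  grip_force=30,
)

```text
time_s: 15.15
tcp_pos: [0.4716, 0.2445, 0.1163]
eef_rot: [-90.0, 0.0, 166.6]
contact_force: [-1.0, 0.2, 3.5]
gripper_width: 0.0109
```

```bash
python3 mv.py 0.4723 0.2434 0.115;python3 arc.py 0 1.047 20
```

```text
15.15 [0.4716 0.2445 0.1163] [-9.002e+01  2.000e-02  1.666e+02] J [ 48.6  14.1 -27.1   0.  -48.8 -62. ] F [-1.   0.2  3.5] w 0.0109
total [-0.0009  0.0013  0.0009] 0.0018462602146742614
[[-0.0005, -0.011, 0, 0, 0, 0], [-0.001, -0.011, 0, 0, 0, 0], [-0.0015, -0.0115, 0, 0, 0, 0], [-0.0025, -0.0105, 0, 0, 0, 0], [-0.003, -0.011, 0, 0, 0, 0], [-0.003, -0.0105, 0, 0, 0, 0], [-0.004, -0.0105, 0, 0, 0, 0], [-0.0045, -0.0105, 0, 0, 0, 0], [-0.005, -0.0095, 0, 0, 0, 0], [-0.0055, -0.01, 0, 0, 0, 0], [-0.006, -0.0095, 0, 0, 0, 0], [-0.0065, -0.009, 0, 0, 0, 0], [-0.007, -0.0085, 0, 0, 0, 0], [-0.0075, -0.0085, 0, 0, 0, 0], [-0.0075, -0.008, 0, 0, 0, 0], [-0.0085, -0.0075, 0, 0, 0, 0], [-0.0085, -0.007, 0, 0, 0, 0], [-0.009, -0.0065, 0, 0, 0, 0], [-0.0095, -0.0065, 0, 0, 0, 0], [-0.0095, -0.0055, 0, 0, 0, 0]]
```

Emit:
servo_tool(
  steps=[
    [[-0.0005, -0.011, 0, 0, 0, 0], [-0.001, -0.011, 0, 0, 0, 0], [-0.0015, -0.0115, 0, 0, 0, 0], [-0.0025, -0.0105, 0, 0, 0, 0], [-0.003, -0.011, 0, 0, 0, 0], [-0.003, -0.0105, 0, 0, 0, 0], [0, 0, 0, 0, 0, 0]],
  ],
)

```text
time_s: 15.85
tcp_pos: [0.4828, 0.2418, 0.183]
eef_rot: [-90.1, 0.0, 166.6]
contact_force: [-1.3, 2.2, -2.0]
gripper_width: 0.0109
```

Emit:
servo_tool(
  steps=[
    [[-0.004, -0.0105, 0, 0, 0, 0], [-0.0045, -0.0105, 0, 0, 0, 0], [-0.005, -0.0095, 0, 0, 0, 0], [-0.0055, -0.01, 0, 0, 0, 0], [-0.006, -0.0095, 0, 0, 0, 0], [-0.0065, -0.009, 0, 0, 0, 0], [-0.007, -0.0085, 0, 0, 0, 0], [0, 0, 0, 0, 0, 0]],
  ],
)

```text
time_s: 16.65
tcp_pos: [0.5185, 0.2336, 0.2504]
eef_rot: [-90.1, -0.2, 166.6]
contact_force: [-14.0, 7.8, 9.6]
gripper_width: 0.0109
```

Emit:
servo_tool(
  steps=[
    [[-0.0075, -0.0085, 0, 0, 0, 0], [-0.0075, -0.008, 0, 0, 0, 0], [-0.0085, -0.0075, 0, 0, 0, 0], [-0.0085, -0.007, 0, 0, 0, 0], [-0.009, -0.0065, 0, 0, 0, 0], [-0.0095, -0.0065, 0, 0, 0, 0], [-0.0095, -0.0055, 0, 0, 0, 0], [0, 0, 0, 0, 0, 0], [0, 0, 0, 0, 0, 0], [0, 0, 0, 0, 0, 0]],
  ],
)

```text
time_s: 17.65
tcp_pos: [0.5782, 0.2198, 0.3008]
eef_rot: [-90.1, 0.1, 166.7]
contact_force: [-7.4, 5.9, 12.1]
gripper_width: 0.0108
```

```bash
python3 - <<'E'
from wr import *
from mv import st
st()
for n in("scene","wrist","top"):
    c=vision.capture(n)
    im=c["img"][:,:,::-1]
    if n=="scene":
        im=cv2.resize(im[100:330,190:470],None,fx=2.5,fy=2.5,interpolation=cv2.INTER_CUBIC)
    if n=="top": im=cv2.resize(im[130:290,200:470],None,fx=2.95,fy=2.95,interpolation=cv2.INTER_CUBIC)
    cv2.imwrite(f"pics/{n}6.png",im)
p=[.6017,.2126,-.2339]
for a in (.95,1.047,1.14):
  for n in("scene","top"):
    q=[pr(n,world(p,lid(a,*k)))[0] for k in[(213,-54,4),(213,54,4),(165,-90,0),(165,90,0)]]
    print(a,n,[(((u-190)*2.5).round(),((v-100)*2.5).round()) if n=="scene" else (((u-200)*2.95).round(),((v-130)*2.95).round()) for u,v in q])
E
```

```text
17.75 [0.5782 0.2198 0.3007] [-9.0140e+01  6.0000e-02  1.6666e+02] J [ 38.9  13.5  -1.8  -0.  -74.6 -52.2] F [-7.68  5.51 11.94] w 0.0109
0.95 scene [(np.float64(506.0), np.float64(203.0)), (np.float64(587.0), np.float64(275.0)), (np.float64(457.0), np.float64(223.0)), (np.float64(586.0), np.float64(346.0))]
0.95 top [(np.float64(202.0), np.float64(242.0)), (np.float64(99.0), np.float64(216.0)), (np.float64(248.0), np.float64(230.0)), (np.float64(81.0), np.float64(189.0))]
1.047 scene [(np.float64(492.0), np.float64(201.0)), (np.float64(574.0), np.float64(274.0)), (np.float64(446.0), np.float64(222.0)), (np.float64(575.0), np.float64(346.0))]
1.047 top [(np.float64(205.0), np.float64(224.0)), (np.float64(101.0), np.float64(198.0)), (np.float64(250.0), np.float64(216.0)), (np.float64(82.0), np.float64(175.0))]
1.14 scene [(np.float64(477.0), np.float64(201.0)), (np.float64(559.0), np.float64(275.0)), (np.float64(435.0), np.float64(222.0)), (np.float64(564.0), np.float64(347.0))]
1.14 top [(np.float64(209.0), np.float64(206.0)), (np.float64(103.0), np.float64(180.0)), (np.float64(253.0), np.float64(203.0)), (np.float64(84.0), np.float64(162.0))]
```

View pics/scene6.png

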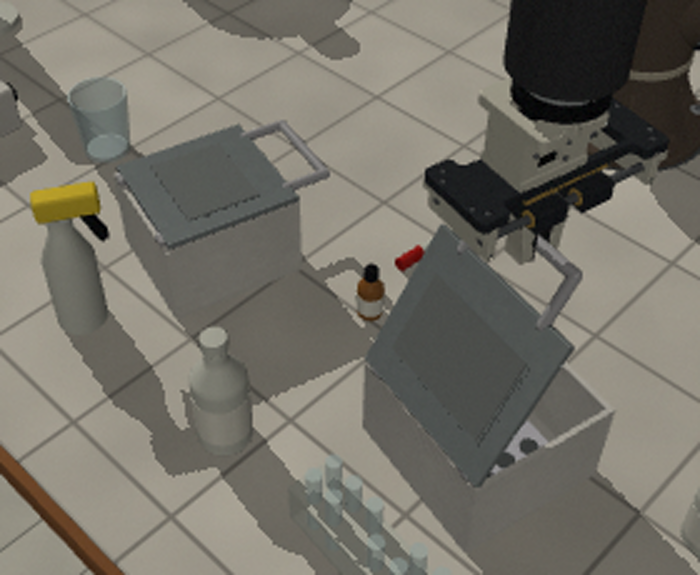

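View pics/wrist6.png

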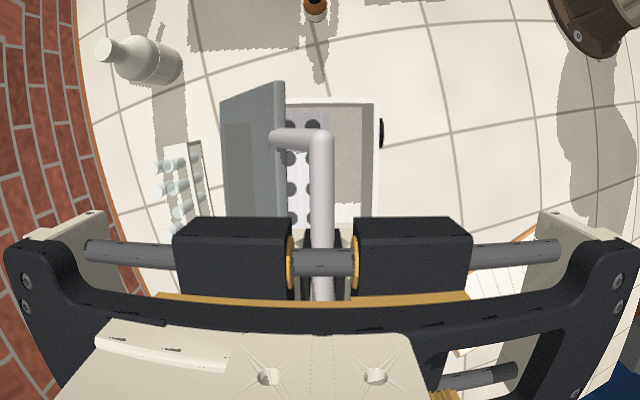

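View pics/top6.png

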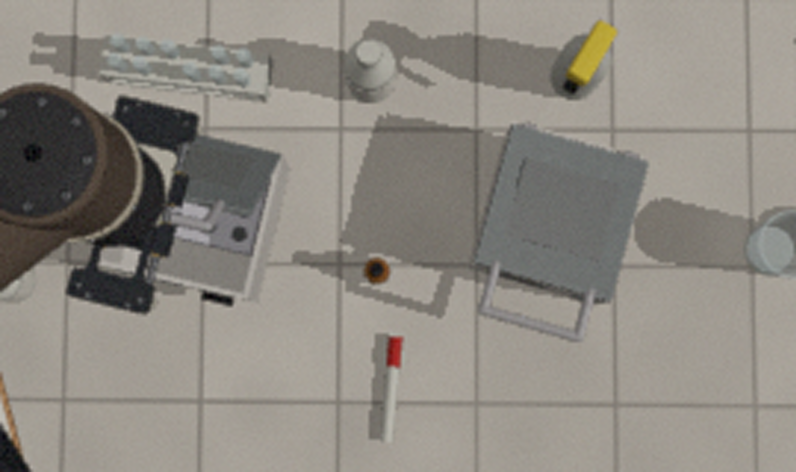

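Emit:
servo_tool(
  steps=[
    [[0.0005, -0.001, 0, 0, 0, 0], [0, 0, 0, 0, 0, 0], [0, 0, 0, 0, 0, 0], [0, 0, 0, 0, 0, 0], [0, 0, 0, 0, 0, 0], [0, 0, 0, 0, 0, 0]],
  ],
)

```text
time_s: 18.5
tcp_pos: [0.5777, 0.2199, 0.3005]
eef_rot: [-90.1, 0.0, 166.6]
contact_force: [-4.3, 5.2, 6.0]
gripper_width: 0.0111
```

```bash
python3 - <<'E'
from mv import *
from plant import r
s=readout.get_state();st();print(abs(s["qd"]).max())
d=s["tcp_pos"]-np.array([.4716,.2445,.1163]);print("angle",np.degrees(2*np.arcsin(np.linalg.norm(d)/.426)))
E
```

```text
18.5 [0.5777 0.2199 0.3005] [-9.0100e+01  1.0000e-02  1.6664e+02] J [ 38.9  13.5  -1.8  -0.1 -74.6 -52.2] F [-4.3   5.23  6.  ] w 0.0111
0.07935889298521838
angle 60.31230928266832
```

```bash
python3 -c "
from plant import r; print(r.close_job())"
```

```text
the job is handed in; nothing more can be done
None
```

I shut the incubator with the display first, then raised the other lid and handed the job in with the gripper still holding it at about 60°.

- **Display incubator (click_box):** I pinched the bar, followed the lid down and pressed until it met a hard stop at about 12 N. After I let go, the camera view matched a fully shut lid (angle 0), not one left ajar at 0.085. I had no direct signal of the click itself.
- **Other incubator (drop_box):** I raised the lid by its bar. The gripper's travel gives 60.3°, and the lid's corners in the scene picture match 60° to within a few pixels. It was still at hand-in, held with a 30 N grip.
- **Forces and time:** The highest wrist force I read was about 19 N. The last reading before hand-in was about 9 N, at 18.5 s.
- **Bystanders:** In the last scene and top views, the spray, reagent, dropper, beaker, marker and tube rack showed no movement. The small reagent bottle was mostly hidden or out of view there, so I couldn't check it.

No check failed or disagreed.

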